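Call the black on the shot dial

ROBOT

A 7-joint arm with a two-finger parallel gripper is mounted at the origin on the work surface. World frame = base frame: x ahead of the robot, y to its left, z up, the work surface at z = 0. Lengths are in m, angles in rad, forces in N, time in s.
With the tool pointing down it reaches from about 0.425 to 0.925 m from the base axis. Payload 6.8 kg.
Tool frame: the origin (TCP) lies on the mounting face of the last link; the fingertips stand 173 mm ahead of it and the grasp point (between the pads) lies 155 mm ahead of it; z points along the fingers, y is the line along which they close (so a half turn about z gives the same grasp; the last joint's range is limited). The gripper opens to 85 mm and grips with 20 to 120 N. Pads are 22 mm wide; open, the fingers measure 114 mm over their backs; the gripper's body (76 mm by 85 mm) begins 54 mm behind the grasp point. The pads swing forward as they close: fully open they stand 13 mm farther back than shut.
Start: joints at [-0.108, 0.477, 0.022, 1.555, -0.011, 1.109, -0.083], TCP at [0.675, 0, 0.405] pointing down, gripper open.
Joint ranges: [-2.96, 2.96], [-0.34, 2.1], [-1.41, 1.46], [0.24, 2.44], [-1.37, 4.51], [0.17, 1.92], [-2.96, 2.96]. Speed limits (rad/s): [2.39, 2.39, 3.14, 3.14, 3.14, 3.14, 3.14].

INTERFACE

Orientations are given as a unit quaternion [w, x, y, z].
In Python, from station import bot gives the robot as it stands. The module is installed in compiled form; this text tells all that it offers.
- The arm moves only by the shell command python3 -m pendant 'ROWS' [FORCE]. ROWS is JSON, a list of rows, each a list of 5 numbers: the finger opening in m, from 0 to 0.0854, then the shift along the tool's x, y, z in m, then the turn about the tool's z in degrees. In form: [[jaw, x, y, z, yaw], ...]. A call has 1 to 12 rows; each row shifts and turns the commanded pose from where the row before left it, along the tool's axes as they then stand; what a row does not reach is not made up. A row lasts 1/12 s, in which the tool goes at most 41.7 mm and 7.16 degrees, less where a joint would pass 70% of its speed; a pose out of reach is approached as far as the arm can. A call with a gripper value outside its range is refused whole. The fingers move at their own pace and stop on an object; FORCE is the grip in N (left out, the last holds). Time passes only in rows, so rows that do not move let the fingers close. It gives the time, the measured TCP pose, the force, the opening and the grip force at its end, in the units of the state.
- bot.get_obs(): the state, without advancing time (a new reading comes with each control period).
- bot.read_camera(name): name is "scene" or "side" or "wrist"; returns (picture, depth): 384x512x3 uint8, blue, green, red; 384x512 float32, m along the optical axis (not along the pixel's ray), 0 where there is no reading.
- bot.camera_model(name): a dict with "intrinsics" (3x3 intrinsics, pixels), "R" (3x3) and "t" (3): a world point X has camera coordinates R X + t. Camera axes: x right, y down, z forward; pixel columns grow to the right and rows downward; lengths in m; the calibration is good to about 2 mm. A picture is of the moment at which its call begins: read the wrist's pose just before it. camera_model takes no time and is no camera call; for the wrist camera it gives the pose at the moment of the call.
- bot.hand_in(): hands the job in; it is judged then, once.
Trained networks look in the newest picture that a camera, given by its name, has taken for a name from the list of things; names that differ only in an ending like _2 or _b are one class to them, and where a whole thing is asked for, a point or a joint stands for the part that bears it (a point fixed in the world has none). Each returns a list of dicts, best first, with "score" (0 to 1); they miss things now and then, are a little off and sometimes report something else, mostly with a low value. They report only what shows in the picture. A call takes as long as a camera call. They do not tell look-alikes from the thing itself.
- bot.boxes_of(name, camera): "at" ([column, row] in pixels, amid what is visible of it).
- bot.trace(name, camera): "mask" (384x512 bool, what is visible of it) and "at" ([column, row] in pixels, amid what is visible of it).
- bot.pinpoint(name, camera): "at" ([column, row] in pixels: a listed point, or the origin of a listed thing).
The state is a dict: "t": time; "q": joint angles; "joint_vel": joint speeds; "joint_torque": joint torques, N m; "eef_pos": TCP position; "tool_rot": TCP orientation; "contact_force": force on the tool from outside, world axes, zero at the start; "torque": the same for the moment, N m; "gripper_width": opening from 0.0 (shut) to 1.0 (fully open); "grasp_force": force on a finger pad.
Only numpy, scipy, OpenCV 4.12 (cv2) and the standard library are available. Lean on these libraries where they do the work, as an engineer would, in place of code of your own. Each camera call takes 0.05 s, during which the arm holds its last target. There are 200 camera calls.

TASK

Call the next shot on the games room's dial: with a fingertip, gently push the pointer's arm round until its red tip points squarely at the black ball, then press the counter bell's red button fully down and let it spring up. Grip nothing; leave all the balls sitting in their seats and the mug, can and chalk where they stand.

Things in the scene. Friction and masses are not known exactly. Their poses are not given: they have to be found in the camera images.
- pointer (a joint): Angle (rad) of the dial's pointer about its upright axis, growing anticlockwise seen from above; 0 points at the white dash on the dial. It turns freely either way by more than a full turn, with steady friction (about 0.1 N m, so about 1.5 N on the arm 65 mm from the axis), no spring: it stays where it is left.
- dial: Fixed baize-topped wooden disc, 370 mm across, top 22 mm above the table; origin at the centre of its underside, on the pointer's axis; its x axis points at the white dash. Five brass ball seats (rings 40 mm across, 5 mm high) stand on a circle of 150 mm radius, at 65, 120, 180, -120 and -65 degrees from x.
- pointer_hub (a point): Point on the pointer's upright axis, 49 mm above the table, at mid-height of its arm. The brass hub is 40 mm across at its foot, 32 mm above, and its top is 68 mm above the table.
- pointer_tip (a point): Sharp end of the pointer, 105 mm from its axis, 49 mm above the table; x axis outward along the arm, z up. The arm is a brass bar 12 mm wide, 26 mm tall (36 to 62 mm above the table), from a plain tail 25 mm behind the axis to a red arrowhead 23 mm wide, the last 23 mm. Its flat upright sides can be pushed anywhere 22 to 80 mm from the axis.
- black_ball_center (a point): Centre of the black ball: 52.5 mm across, 0.16 kg, loose in one of the five seats, centre about 49 mm and top about 76 mm above the table, 150 mm from the pointer's axis (so 45 mm beyond the tip when pointed at). A sideways push of about 1 N rolls it out of its seat.
- yellow_ball_center (a point): Centre of the yellow ball: loose in another of the five seats, the same size and weight as the black one; leave it alone.
- blue_ball_center (a point): Centre of the blue ball: loose in another of the five seats, the same size and weight as the black one; leave it alone.
- pink_ball_center (a point): Centre of the pink ball: loose in another of the five seats, the same size and weight as the black one; leave it alone.
- white_ball_center (a point): Centre of the white ball: loose in another of the five seats, the same size and weight as the black one; leave it alone.
- bell_button (a joint): How far (m) the counter bell's button is pressed: 0 up, 0.006 fully down. It springs back; fully down takes about 3.5 N.
- bell_top (a point): Centre of the top face of the bell's red round button, 22 mm across, 52 mm above the table when up; pressed straight down. It stands on a fixed steel dome 84 mm across and 37 mm high, left or right of the dial.
- mug: White mug, 80 mm across, 90 mm tall, with a handle; loose, on the side of the dial where the bell is not; origin at the centre of its underside. Leave it alone.
- can: Drinks can with a blue band, 66 mm across, 115 mm tall, loose; origin at the centre of its underside. Leave it alone.
- chalk: Blue cube of cue chalk, 22 mm, loose; origin at the centre of its underside. Leave it alone.
There are look-alikes about, which are no part of the job. Leave any brown or purple look-alike of the part that bears bell_button alone. Leave any turquoise look-alike of the part that bears black_ball_center alone.

How it is judged:
On the way, in this order (a step that is already met when the one before it is completed fails the run):
1. the pointer rests pointing at the black ball (y of black_ball_center in the frame of pointer_tip between -0.015 and 0.015 m and x of black_ball_center in the frame of pointer_tip above 0.02 m and velocity of joint pointer between -0.05 and 0.05 rad/s), for 0.2 s.
2. the bell's button is pressed down while the pointer still points at the black ball (value of joint bell_button above 0.0045 m and y of black_ball_center in the frame of pointer_tip between -0.015 and 0.015 m and x of black_ball_center in the frame of pointer_tip above 0.02 m), for 0.05 s.
At the end, for the whole second after the job is handed in: The pointer is at rest and its line passes within 15 mm of the black ball's centre, red tip towards the ball; the bell's button has been pressed (at least 4.5 of 6 mm) after that and is up again (under 1.5 mm); every ball is within 12 mm, and the mug, can and chalk within 30 mm, of where it started (all of step 1 and value of joint bell_button below 0.0015 m and distance of each of black_ball_center, yellow_ball_center, blue_ball_center, pink_ball_center, white_ball_center from where it was at the start of the episode below 0.012 m and distance of each of mug, can, chalk from where it was at the start of the episode below 0.03 m); the robot touches nothing.
It fails at once if a ball is knocked, lifted or carried from its seat (moved more than 12 mm) (distance of any of black_ball_center, yellow_ball_center, blue_ball_center, pink_ball_center, white_ball_center from where it was at the start of the episode above 0.012 m).
It fails at once if the mug, can or chalk is moved more than 30 mm or tipped (distance of any of mug, can, chalk from where it was at the start of the episode above 0.03 m or angle between any of mug, can, chalk's own z axis and vertical above 0.35 rad).
It fails at once if the pointer is gripped or forced (more than 30 N on it from the fingers) (contact force between the fingers and pointer above 30 N).
It also fails if it takes over 53 s, if anything falls off the work surface, if the arm or the gripper's body presses on something with over 40 N, if the wrist force passes 120 N, or if a joint passes its speed limit or range.

## Working session

There is one attempt and no reset: what is moved stays moved. The work goes in short steps, Python scripts to look and compute and a shell command to move; the robot and the scene stay as the last step left them, time stands still between calls to the robot, and variables do not carry over. Pictures are saved under pics/ and viewed, at most 10 in all, crops included, and the job is handed in when it is done.

```bash
mkdir -p pics; cat > h.py <<'E'
import numpy as np, cv2
from station import bot
def world(cam, uv, depth=None, z=None):
    m=bot.camera_model(cam) if isinstance(cam,str) else cam
    K,R,t=map(np.array,(m["intrinsics"],m["R"],m["t"]))
    r=R.T@np.linalg.solve(K,[uv[0],uv[1],1.]); o=-R.T@t
    s=depth if z is None else (z-o[2])/r[2]
    return o+s*r
E
python3 - <<'E'
from h import *
names={"pointer_hub":.049,"pointer_tip":.049,"black_ball_center":.049,"yellow_ball_center":.049,"blue_ball_center":.049,"pink_ball_center":.049,"white_ball_center":.049,"bell_top":.052,"mug":0,"can":0,"chalk":0,"dial":0}
ims=[]
for c in("scene","side"):
    im,d=bot.read_camera(c); ims.append(im); cv2.imwrite(f"pics/{c}.png",im)
    for n,z in names.items():
        print(c,n,[(np.round(p["at"]).astype(int).tolist(),round(p["score"],2),np.round(world(c,p["at"],z=z),3)[:2].tolist()) for p in bot.pinpoint(n,c)[:3]])
o=bot.get_obs();print(o["t"],o["eef_pos"],o["tool_rot"],o["gripper_width"])
E
```

```text
scene pointer_hub [([225, 226], 0.89, [0.6, -0.043])]
scene pointer_tip [([248, 250], 0.79, [0.684, 0.018])]
scene black_ball_center [([276, 155], 0.56, [0.338, 0.132])]
scene yellow_ball_center [([212, 187], 0.68, [0.458, -0.076])]
scene blue_ball_center [([178, 215], 0.64, [0.553, -0.178])]
scene pink_ball_center [([278, 229], 0.8, [0.622, 0.108]), ([361, 153], 0.54, [0.35, 0.414]), ([224, 238], 0.53, [0.639, -0.047])]
scene white_ball_center [([181, 254], 0.81, [0.683, -0.163])]
scene bell_top [([323, 195], 0.49, [0.513, 0.257]), ([407, 182], 0.44, [0.483, 0.525])]
scene mug [([122, 201], 0.75, [0.454, -0.362])]
scene can [([95, 259], 0.9, [0.652, -0.413]), ([248, 249], 0.54, [0.653, 0.02])]
scene chalk [([362, 157], 0.45, [0.326, 0.431])]
scene dial [([223, 234], 0.68, [0.598, -0.052]), ([278, 234], 0.63, [0.609, 0.11])]
side pointer_hub [([293, 208], 0.86, [0.599, -0.05])]
side pointer_tip [([299, 181], 0.79, [0.685, 0.029])]
side black_ball_center [([245, 198], 0.78, [0.5, 0.065]), ([180, 216], 0.55, [0.3, 0.116])]
side yellow_ball_center []
side blue_ball_center [([310, 248], 0.78, [0.552, -0.19])]
side pink_ball_center [([271, 173], 0.68, [0.631, 0.108]), ([148, 164], 0.36, [0.309, 0.379])]
side white_ball_center [([342, 220], 0.8, [0.694, -0.169])]
side bell_top [([208, 161], 0.58, [0.484, 0.274]), ([172, 123], 0.45, [0.473, 0.532]), ([187, 146], 0.4, [0.461, 0.384])]
side mug [([326, 324], 0.68, [0.464, -0.367])]
side can [([390, 297], 0.85, [0.654, -0.409])]
side chalk [([245, 198], 0.63, [0.522, 0.101]), ([148, 162], 0.4, [0.321, 0.442])]
side dial [([290, 220], 0.57, [0.591, -0.053])]
1.3 [6.75000011e-01 1.04402440e-05 4.04690993e-01] [-1.48347674e-05  7.07114760e-01  7.07098802e-01  5.09443184e-07] 1.0046311651564428
```

View pics/scene.png

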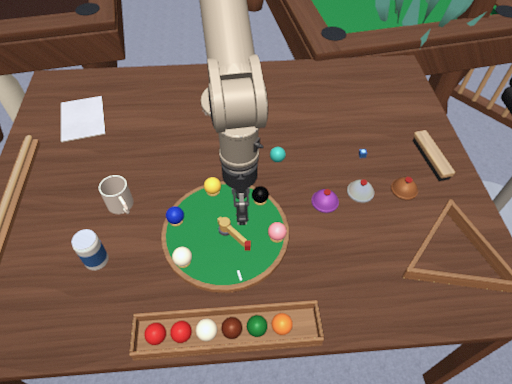

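View pics/side.png

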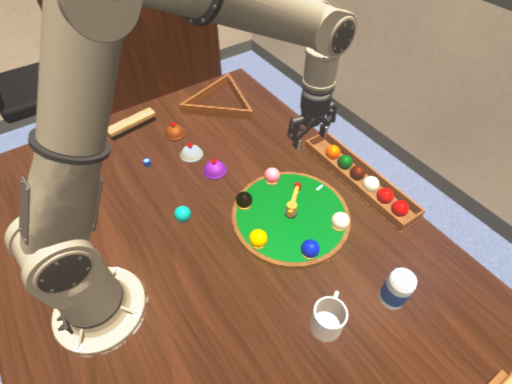

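Scene picture: the dial is centred at about (225,233), the hub at (225,226) and the red tip at (248,246).

- **Black ball candidates:** black on the dial (260,195), the turquoise look-alike off the dial (278,154), and the tray's dark brown ball (231,327). I choose (260,195), which is side (245,199).
- **Bell candidates:** purple (325,199), steel-domed (361,189), and brown (405,187). I choose the steel one, which is side (190,152).

Next I check both choices in one crop and refine with the wrist camera.

```bash
python3 - <<'E'
from h import *
s=cv2.imread("pics/scene.png")
a=cv2.resize(s[165:255,215:425],None,fx=2.4,fy=2.4,interpolation=cv2.INTER_CUBIC)
im,d=bot.read_camera("wrist")
out=np.zeros((384+a.shape[0],512,3),np.uint8);out[:384]=im;out[384:,:a.shape[1]]=a
cv2.imwrite("pics/w1.png",out)
for n in("pointer_hub","pointer_tip","black_ball_center","pink_ball_center"):
    print(n,[(np.round(p["at"]).astype(int).tolist(),round(p["score"],2),np.round(world("wrist",p["at"],z=.049),3)[:2].tolist()) for p in bot.pinpoint(n,"wrist")[:3]])
for c,uv in(("scene",(362,183)),("side",(190,147))):print(world(c,uv,z=.052))
E
```

```text
pointer_hub [([196, 203], 0.94, [0.595, -0.048]), ([220, 78], 0.3, [0.631, 0.1])]
pointer_tip [([261, 150], 0.69, [0.676, 0.021]), ([82, 228], 0.44, [0.443, -0.083])]
black_ball_center [([103, 110], 0.85, [0.495, 0.066])]
pink_ball_center [([220, 79], 0.88, [0.631, 0.1])]
[0.47703993 0.38393828 0.052     ]
[0.46572305 0.37245793 0.052     ]
```

View pics/w1.png

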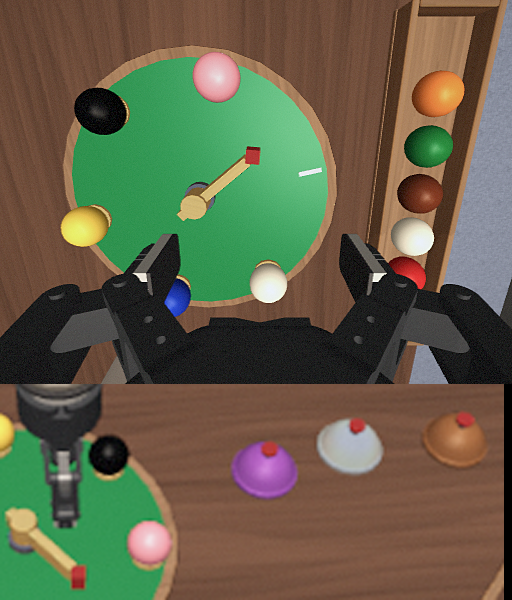

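The wrist picture shows the black ball at (103,110), the hub at (196,203) and the red tip at (253,155). The crop confirms that the silver bell with the red button lies between the purple and brown ones. The pointer is at about 40° and needs to be at about 132°. I go to its clockwise side with the fingers shut.

```bash
python3 -m pendant '[[0,-0.02,-0.007,0,0],[0,-0.019,-0.006,0,0],[0,0,0,0.02,7.1],[0,0,0,0.02,7.1],[0,0,0,0.02,7.1],[0,0,0,0.02,7.1],[0,0,0,0.02,7.1],[0,0,0,0.02,7.1],[0,0,0,0,7.1],[0,0,0,0,0],[0,0,0,0,0]]' 20
python3 - <<'E'
from h import *
im,d=bot.read_camera("wrist");cv2.imwrite("pics/w2.png",im)
for n in("pointer_hub","pointer_tip","black_ball_center"):
    print(n,[(np.round(p["at"]).astype(int).tolist(),round(p["score"],2),np.round(world("wrist",p["at"],z=.049),3)[:2].tolist()) for p in bot.pinpoint(n,"wrist")[:2]])
E
```

```text
t: 2.47
eef_pos: [0.6623, -0.0388, 0.2848]
tool_rot: [0.0, 0.938, 0.346, 0.0]
contact_force: [0.7, -0.0, 0.2]
gripper_width: 0.0
grasp_force: 0.0
pointer_hub [([216, 258], 0.62, [0.598, -0.046])]
pointer_tip [([207, 138], 0.68, [0.674, 0.021])]
black_ball_center [([43, 267], 0.72, [0.494, 0.063])]
```

View pics/w2.png

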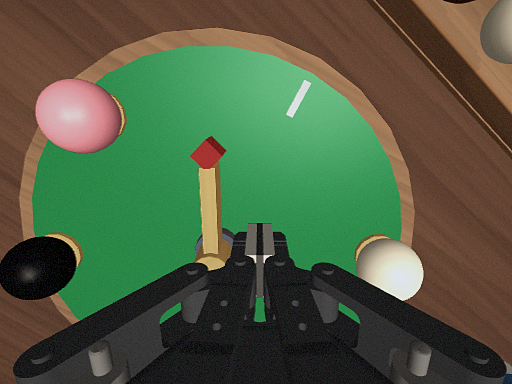

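Clear view: the arm's right side is free and the shut fingers hang beside it. Descend, then approach.

```bash
python3 -m pendant '[[0,0,0,0.022,0],[0,0,0,0.022,0],[0,0,0,0.022,0],[0,0,0,0,0],[0,0,-0.004,0,0],[0,0,-0.004,0,0],[0,0,-0.004,0,0],[0,0,0,0,0],[0,0,0,0,0]]'
python3 - <<'E'
from h import *
im,d=bot.read_camera("wrist");cv2.imwrite("pics/w3.png",im)
E
```

```text
t: 3.42
eef_pos: [0.6545, -0.0293, 0.22]
tool_rot: [0.0, 0.939, 0.345, 0.001]
contact_force: [0.4, -1.3, 1.3]
gripper_width: 0.002
grasp_force: 0.0
```

View pics/w3.png

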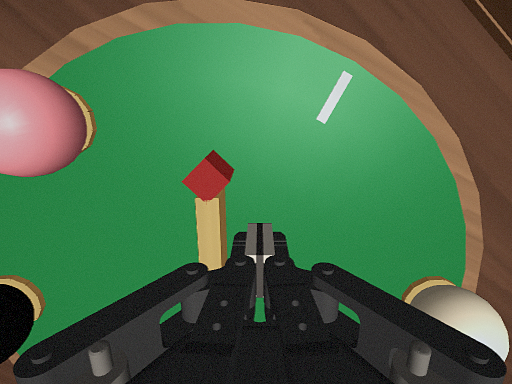

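The finger is beside the arm at about (235,245), on its right, and almost in contact. Now the arc about the hub: 3.5° per row.

```bash
python3 -m pendant '[[0,0.0012,-0.0034,0,-3.5],[0,0.0012,-0.0034,0,-3.5],[0,0.0012,-0.0034,0,-3.5],[0,0.0012,-0.0034,0,-3.5],[0,0.0012,-0.0034,0,-3.5],[0,0.0012,-0.0034,0,-3.5],[0,0.0012,-0.0034,0,-3.5],[0,0.0012,-0.0034,0,-3.5],[0,0.0012,-0.0034,0,-3.5],[0,0.0012,-0.0034,0,-3.5],[0,0.0012,-0.0034,0,-3.5],[0,0.0012,-0.0034,0,-3.5]]'
python3 - <<'E'
from h import *
im,d=bot.read_camera("wrist");cv2.imwrite("pics/w4.png",im)
H=np.array([.597,-.047])
for n in("pointer_hub","pointer_tip","black_ball_center"):
    for p in bot.pinpoint(n,"wrist")[:2]:
        w=world("wrist",p["at"],z=.049)[:2]; print(n,np.round(p["at"]),p["score"],w.round(3),np.degrees(np.arctan2(*(w-H)[::-1])).round(1))
o=bot.get_obs();e=o["eef_pos"][:2]-H;print("r",np.hypot(*e),np.degrees(np.arctan2(e[1],e[0])))
E
```

```text
t: 4.47
eef_pos: [0.628, 0.0028, 0.2197]
tool_rot: [0.001, 0.752, 0.659, 0.002]
contact_force: [2.6, 1.3, -0.3]
gripper_width: 0.004
grasp_force: 1.1
pointer_tip [236. 146.] 0.66 [0.623 0.056] 76.0
r 0.057975068115987426 58.33371800820337
```

View pics/w4.png

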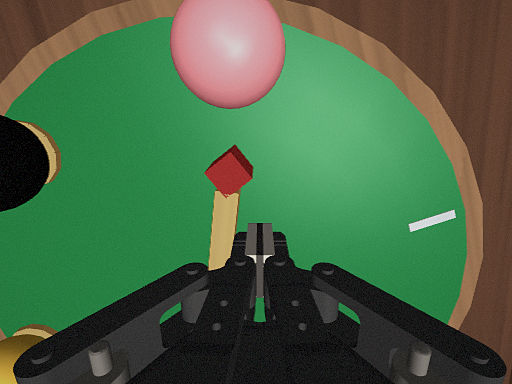

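The pointer is moving, now at about 76° with its tip at (235,148), passing clear of the pink ball. Continue for another 42°.

```bash
python3 -m pendant '[[0,0.0011,-0.0034,0,-3.5],[0,0.0011,-0.0034,0,-3.5],[0,0.0011,-0.0034,0,-3.5],[0,0.0011,-0.0034,0,-3.5],[0,0.0011,-0.0034,0,-3.5],[0,0.0011,-0.0034,0,-3.5],[0,0.0011,-0.0034,0,-3.5],[0,0.0011,-0.0034,0,-3.5],[0,0.0011,-0.0034,0,-3.5],[0,0.0011,-0.0034,0,-3.5],[0,0.0011,-0.0034,0,-3.5],[0,0,0,0,0]]'
cat > m.py <<'E'
from h import *
H=np.array([.597,-.047])
im,d=bot.read_camera("wrist")
for n in("pointer_hub","pointer_tip","black_ball_center"):
    for p in bot.pinpoint(n,"wrist")[:2]:
        w=world("wrist",p["at"],z=.049)[:2]; print(n,np.round(p["at"]),p["score"],w.round(3),np.degrees(np.arctan2(*(w-H)[::-1])).round(1))
o=bot.get_obs();e=o["eef_pos"][:2]-H;print("r",np.hypot(*e),np.degrees(np.arctan2(e[1],e[0])),o["q"])
E
python3 m.py
```

```text
t: 5.67
eef_pos: [0.5886, 0.008, 0.2188]
tool_rot: [-0.0, 0.494, 0.87, 0.0]
contact_force: [0.3, 2.2, 0.2]
gripper_width: -0.001
grasp_force: 0.4
pointer_tip [221. 140.] 0.68 [0.543 0.045] 120.5
black_ball_center [148.  49.] 0.56 [0.494 0.064] 132.7
r 0.05522580197664464 98.41045277935541 [ 0.01454615  0.57699453 -0.17491961  1.8922065   0.15118408  0.68535815
  0.28514206]
```

```bash
python3 -m pendant '[[0,0.0006,-0.0017,0,-1.75],[0,0.0006,-0.0017,0,-1.75],[0,0.0006,-0.0017,0,-1.75],[0,0.0006,-0.0017,0,-1.75],[0,0.0006,-0.0017,0,-1.75],[0,0.0006,-0.0017,0,-1.75],[0,0,0,0,0],[0,0,0,0,0]]'
python3 m.py
```

```text
t: 6.53
eef_pos: [0.5782, 0.0048, 0.2186]
tool_rot: [-0.0, 0.412, 0.911, -0.0]
contact_force: [0.8, 0.4, 0.7]
gripper_width: 0.001
grasp_force: 0.3
pointer_tip [219. 141.] 0.56 [0.526 0.032] 132.0
black_ball_center [208.  38.] 0.73 [0.492 0.065] 133.1
black_ball_center [457. 171.] 0.3 [0.629 0.102] 77.9
r 0.055122199601833795 109.87309608814338 [ 0.05561714  0.56801051 -0.22328594  1.91531052  0.19123816  0.67921193
  0.43726684]
```

About 1° off by estimate. Back off sideways, then rise and check with the whole pointer in view.

```bash
python3 -m pendant '[[0,0,0.004,0,0],[0,0,0.008,0,0],[0,0,0,0,0],[0,0,0,-0.03,0],[0,0,0,-0.03,0],[0,0,0,-0.03,0],[0,0,0.02,-0.03,0],[0,0,0.02,-0.03,0],[0,-0.03,0.02,0,0],[0,0,0,0,0],[0,0,0,0,0]]'
python3 m.py; python3 -c "
from h import *
a,_=bot.read_camera('wrist');cv2.imwrite('pics/w5.png',a)"
```

```text
t: 7.65
eef_pos: [0.6535, 0.0297, 0.3687]
tool_rot: [0.0, 0.413, 0.911, 0.0]
contact_force: [-0.6, 0.0, -0.9]
gripper_width: 0.002
grasp_force: 0.0
pointer_hub [176. 189.] 0.63 [ 0.592 -0.044] 150.7
pointer_tip [166.  88.] 0.83 [0.522 0.034] 132.6
pointer_tip [180. 303.] 0.47 [ 0.685 -0.162] -52.6
r 0.09457990015800871 54.823574080408505 [ 0.03747782  0.48695404 -0.2485052   1.63506589  0.13364429  1.03811361
  0.46984257]
```

View pics/w5.png

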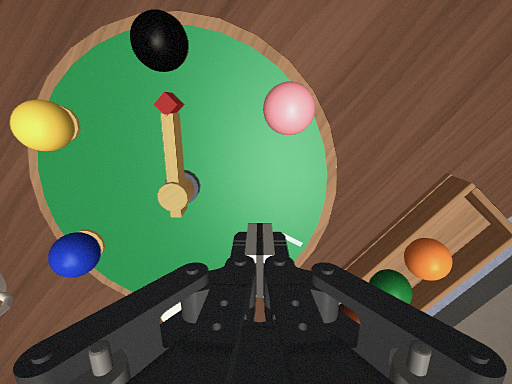

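The arm points from the hub (176,190) through the tip (168,93) to the black ball (159,41). The line misses the ball's centre by only a few mm, and all five balls are seated. Now to the bell at about (0.471, 0.378), stopping short for a closer look.

```bash
python3 -m pendant '[[0,0.03,0.009,0,0],[0,0.03,0.009,0,0],[0,0.03,0.009,0,0],[0,0.03,0.009,0,0],[0,0.03,0.009,0,0],[0,0.03,0.009,0,0],[0,0.03,0.009,0,0],[0,0.03,0.009,0,0],[0,0.03,0.009,0,0],[0,0.03,0.009,0,0],[0,0,0,0,0],[0,0,0,0,0]]'
python3 - <<'E'
from h import *
im,d=bot.read_camera("wrist");cv2.imwrite("pics/w6.png",im)
for p in bot.pinpoint("bell_top","wrist"): print(np.round(p["at"]),p["score"],world("wrist",p["at"],z=.052))
E
```

```text
t: 8.9
eef_pos: [0.52, 0.3171, 0.3687]
tool_rot: [-0.0, 0.41, 0.912, 0.0]
contact_force: [0.8, -0.7, -0.5]
gripper_width: 0.001
grasp_force: 0.0
[267.  91.] 0.97 [0.47085024 0.38222408 0.052     ]
[216. 194.] 0.51 [0.4999808  0.26552181 0.052     ]
```

View pics/w6.png

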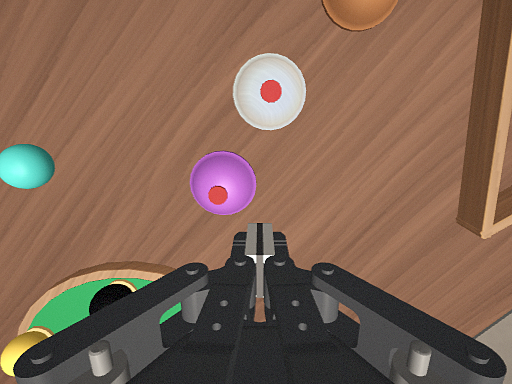

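The steel bell with the red button is at (270,91); the purple one (218,195) lies nearer and the brown one at the top edge. Move over it and partway down.

```bash
python3 -m pendant '[[0,0.027,0.003,0,0],[0,0.027,0.003,0,0],[0,0.027,0.002,0,0],[0,0,0,0.03,0],[0,0,0,0.03,0],[0,0,0,0.03,0],[0,0,0,0.02,0],[0,0,0,0,0],[0,0,0,0,0]]'
python3 - <<'E'
from h import *
im,d=bot.read_camera("wrist");cv2.imwrite("pics/w7.png",im)
for p in bot.pinpoint("bell_top","wrist"): print(np.round(p["at"]),p["score"],world("wrist",p["at"],z=.052))
m=bot.camera_model("wrist");print(m)
E
```

```text
t: 9.75
eef_pos: [0.4751, 0.3795, 0.258]
tool_rot: [-0.0, 0.413, 0.911, -0.001]
contact_force: [0.1, 0.6, 0.3]
gripper_width: -0.002
grasp_force: 0.0
[262. 197.] 0.76 [0.4685116  0.39068752 0.052     ]
[430.  23.] 0.56 [0.47163657 0.53404178 0.052     ]
{'intrinsics': array([[273.11252113,   0.        , 259.3242439 ],
       [  0.        , 273.11252113, 186.48106627],
       [  0.        ,   0.        ,   1.        ]]), 'R': array([[ 0.75189896,  0.65927422,  0.00233518],
       [ 0.63069182, -0.72032356,  0.28872444],
       [ 0.19203067, -0.21561883, -0.95740939]]), 't': array([-0.60812432, -0.02204889,  0.2319351 ])}
```

View pics/w7.png

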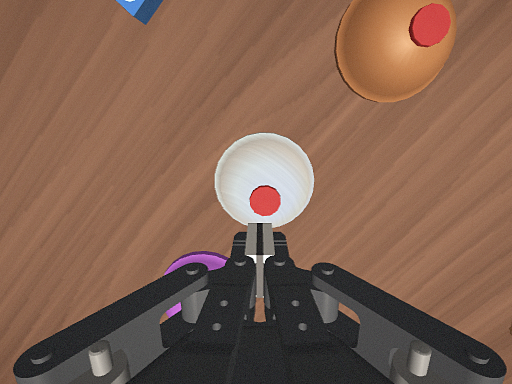

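The button is at (265,200), just ahead of the fingertip: about 9 mm in x and 2 mm in y. The chalk is at the top left, well clear. Correct and begin pressing.

```bash
python3 -m pendant '[[0,0.009,0.002,0,0],[0,0,0,0,0],[0,0,0,0.015,0],[0,0,0,0.012,0],[0,0,0,0.003,0],[0,0,0,0,0],[0,0,0,0.002,0],[0,0,0,0.002,0],[0,0,0,0,0]]'
```

```text
t: 10.6
eef_pos: [0.4702, 0.3892, 0.225]
tool_rot: [0.0, 0.412, 0.911, 0.0]
contact_force: [0.4, -0.5, 1.2]
gripper_width: 0.001
grasp_force: 0.7
```

```bash
python3 -m pendant '[[0,0,0,0.002,0],[0,0,0,0.002,0],[0,0,0,0,0],[0,0,0,0,0]]'
```

```text
t: 10.93
eef_pos: [0.4702, 0.3893, 0.221]
tool_rot: [0.0, 0.412, 0.911, 0.0]
contact_force: [1.2, 0.9, 3.8]
gripper_width: -0.001
grasp_force: 1.4
```

```bash
python3 -m pendant '[[0,0,0,0.001,0],[0,0,0,0.001,0],[0,0,0,0,0],[0,0,0,0,0]]'
```

```text
t: 11.27
eef_pos: [0.4702, 0.3893, 0.2195]
tool_rot: [0.0, 0.412, 0.911, 0.0]
contact_force: [-0.3, -0.4, 8.0]
gripper_width: 0.001
grasp_force: 3.9
```

8 N of force and the pose lagging the command show the button has bottomed out. Lift off, then check.

```bash
python3 -m pendant '[[0,0,0,0,0],[0,0,0,-0.003,0],[0,0,0,-0.01,0],[0,0,0,-0.03,0],[0,0,0,-0.04,0],[0,0,0,-0.04,0],[0,-0.02,0,-0.04,0],[0,-0.03,0,0,0],[0,-0.03,0,0,0],[0,0,0,0,0],[0,0,0,0,0],[0,0,0,0,0]]'
python3 - <<'E'
from h import *
a,_=bot.read_camera("scene");b,_=bot.read_camera("side")
a=a[130:300,60:460];b=b[110:280,112:512]
cv2.imwrite("pics/f.png",cv2.resize(np.vstack([a,b]),None,fx=1.7,fy=1.7,interpolation=cv2.INTER_CUBIC))
P={}
for n in("pointer_hub","pointer_tip","black_ball_center"):
    for c in("scene","side"):
        for p in bot.pinpoint(n,c)[:1]: print(n,c,p["score"],world(c,p["at"],z=.049)[:2].round(3))
E
```

```text
t: 12.27
eef_pos: [0.5214, 0.3299, 0.3788]
tool_rot: [-0.001, 0.412, 0.911, -0.0]
contact_force: [-0.5, 1.0, -0.4]
gripper_width: -0.007
grasp_force: 0.0
pointer_hub scene 0.77 [ 0.601 -0.034]
pointer_hub side 0.95 [ 0.592 -0.044]
pointer_tip scene 0.67 [ 0.684 -0.385]
pointer_tip side 0.89 [0.545 0.043]
black_ball_center scene 0.6 [0.336 0.133]
black_ball_center side 0.69 [0.496 0.06 ]
```

View pics/f.png

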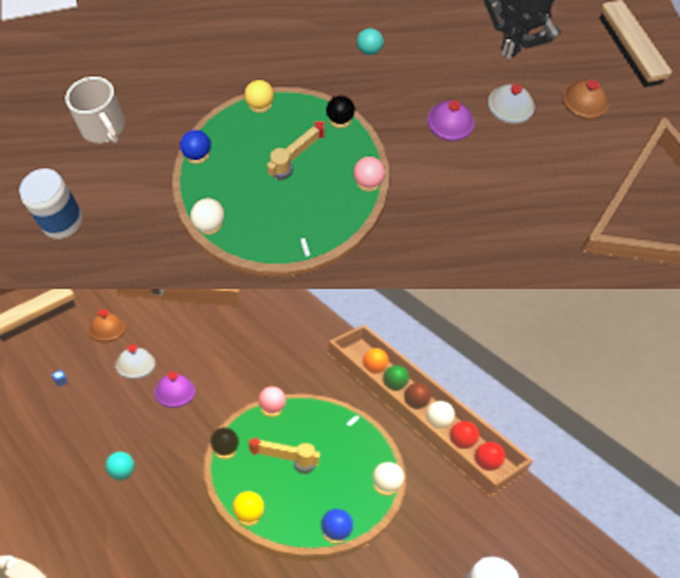

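In both views the hub–tip line runs through the black ball: scene crop (281,162)→(321,128)→(341,110), side crop (305,457)→(254,445)→(224,441). The balls, mug, can and chalk are undisturbed, the bell's button is up, and the arm is clear.

```bash
python3 -c "
from station import bot
print(bot.hand_in())"
```

```text
the job is handed in; nothing more can be done
None
```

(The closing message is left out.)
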